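# Tip the brass spacers out of the divided organiser

## Task

Take the divided organiser by its blue handle and tip it toward the brass spacers' corner over the steel dish, so that both brass spacers slide out into the dish and everything in the other three compartments stays where it is; do not pick the spacers out with the gripper. Then set the organiser gently back down, flat in the middle of its black mat, let go, and leave the dish and the things around undisturbed.

Things in the scene. Friction and masses are not known exactly. Their poses are not given: they have to be found in the camera images.
- organiser: Loose white organiser, 132 x 132 mm, 0.17 to 0.29 kg, any yaw; origin under its centre, z up. Floor 4 mm thick; 3 mm walls up to z = 26 mm; two cross walls along its x and y axes make four equal compartments: +x+y holds two brass spacers, -x+y two black bumpers, -x-y two red plugs, +x-y two green studs. The small pieces begin to slide when its floor tilts 19 to 25 degrees.
- grip (a point): point in the middle of the blue handle plate that stands at the organiser's centre, 62 mm above its underside, a good place for the TCP. The plate is 10 mm thick along organiser x, 44 mm long along y and reaches up to z = 80 mm; pinch it across its thickness
- lip (a point): pouring lip of the spacers' compartment: outer corner at organiser x = y = +66 mm, z = 4 mm (top of the floor). At all four corners the walls stop 32 mm short of the corner, no sill. Tilted 35 to 45 degrees straight toward this corner, the spacers slide out over it and the walls hold the other compartments' pieces
- dish: loose round stainless-steel dish, outer rim diameter 124 mm, inner floor about 95 mm across and 4 mm thick, 26 mm high, 0.35 kg, stands on the table; origin at the centre of its underside, z up
- mat: fixed square black rubber bench mat, 150 x 150 x 4 mm, on which the organiser stands; origin at the centre of its underside, so its top is at z = 4 mm
- spacer_0: loose brass spacer (short cylinder, 18 mm diameter, 10 mm high, 20 g), origin at the centre of its underside as it first lies; in the +x+y compartment of the organiser
- spacer_1: loose brass spacer (short cylinder, 18 mm diameter, 10 mm high, 20 g), origin at the centre of its underside as it first lies; in the +x+y compartment of the organiser
- bumper_0: loose black bumper (short cylinder, 18 mm diameter, 10 mm high, 20 g), origin at the centre of its underside as it first lies; in the -x+y compartment of the organiser
- bumper_1: loose black bumper (short cylinder, 18 mm diameter, 10 mm high, 20 g), origin at the centre of its underside as it first lies; in the -x+y compartment of the organiser
- plug_0: loose red plug (short cylinder, 18 mm diameter, 10 mm high, 20 g), origin at the centre of its underside as it first lies; in the -x-y compartment of the organiser
- plug_1: loose red plug (short cylinder, 18 mm diameter, 10 mm high, 20 g), origin at the centre of its underside as it first lies; in the -x-y compartment of the organiser
- stud_0: loose green stud (short cylinder, 18 mm diameter, 10 mm high, 20 g), origin at the centre of its underside as it first lies; in the +x-y compartment of the organiser
- stud_1: loose green stud (short cylinder, 18 mm diameter, 10 mm high, 20 g), origin at the centre of its underside as it first lies; in the +x-y compartment of the organiser
- jar_blue: loose screw-cap jar of blue pigment, 37 mm diameter, 47 mm high, origin under its centre; bystander
- weight_0: loose copper pressing weight, 41 mm diameter, 32 mm high, origin under its centre; bystander
- controller: fixed blue heat-control unit, a box that fills x = 0.46 (a plug on its front; the case begins at 0.50) to 0.70 m, y = -0.11 to +0.16 m and, with its carrying handle, z up to 0.14 m; origin under its middle. It does not move: keep the organiser and the gripper clear of it
Not all that is in view belongs to the job. Several things look just like the dish: the one meant starts nearest to the robot's base.

How it is judged:
On the way, in this order (a step that is already met when the one before it is completed fails the run):
1. the organiser is lifted clear of its mat with the spacers still in it (height (world z) of organiser above 0.04 m and x of each of spacer_0, spacer_1 in the frame of organiser above 0 m and y of each of spacer_0, spacer_1 in the frame of organiser above 0 m and horizontal distance between each of spacer_0, spacer_1 and organiser below 0.09 m and z of spacer_0 in the frame of organiser between -0.002 and 0.024 m and z of spacer_1 in the frame of organiser between -0.002 and 0.024 m), for 0.2 s.
2. both brass spacers lie in the dish while the organiser is still held up (horizontal distance between each of spacer_0, spacer_1 and dish below 0.06 m and z of spacer_0 in the frame of dish between 0 and 0.03 m and z of spacer_1 in the frame of dish between 0 and 0.03 m and height (world z) of organiser above 0.03 m), for 0.2 s.
At the end, for the whole second after the job is handed in: both brass spacers rest in the dish, below its rim; all other pieces are in the compartments they started in; the organiser stands at rest, level within 3 degrees, flat on the mat, its centre within 30 mm of the mat's centre (any yaw), released (horizontal distance between each of spacer_0, spacer_1 and dish below 0.06 m and z of spacer_0 in the frame of dish between 0 and 0.03 m and z of spacer_1 in the frame of dish between 0 and 0.03 m and x of each of bumper_0, bumper_1, plug_0, plug_1 in the frame of organiser below 0 m and y of each of bumper_0, bumper_1 in the frame of organiser above 0 m and horizontal distance between each of bumper_0, bumper_1, plug_0, plug_1, stud_0, stud_1 and organiser below 0.09 m and z of bumper_0 in the frame of organiser between -0.002 and 0.024 m and z of bumper_1 in the frame of organiser between -0.002 and 0.024 m and y of each of plug_0, plug_1, stud_0, stud_1 in the frame of organiser below 0 m and z of plug_0 in the frame of organiser between -0.002 and 0.024 m and z of plug_1 in the frame of organiser between -0.002 and 0.024 m and x of each of stud_0, stud_1 in the frame of organiser above 0 m and z of stud_0 in the frame of organiser between -0.002 and 0.024 m and z of stud_1 in the frame of organiser between -0.002 and 0.024 m and horizontal distance between organiser and mat below 0.03 m and height (world z) of organiser between 0.001 and 0.008 m and angle between organiser's own z axis and vertical below 0.05 rad and linear speed of organiser below 0.01 m/s and linear speed of each of spacer_0, spacer_1 below 0.02 m/s and contact force between the fingers and organiser below 0.2 N); the robot touches nothing.
It fails at once if the gripper touches a brass spacer (contact force between the fingers and spacer_0 above 0.3 N or contact force between the fingers and spacer_1 above 0.3 N).
It fails at once if a bumper, plug or stud leaves the organiser (distance between any of bumper_0, bumper_1, plug_0, plug_1, stud_0, stud_1 and organiser above 0.11 m).
It fails at once if the organiser is dropped (contact force between the fingers and organiser below 0.1 N and linear speed of organiser above 0.4 m/s).
It fails at once if the dish is pushed more than 30 mm or tipped by more than 15 degrees (distance of dish from where it was at the start of the episode above 0.03 m or angle between dish's own z axis and vertical above 0.26 rad).
It fails at once if the jar or the copper weight is moved more than 20 mm (distance of any of jar_blue, weight_0 from where it was at the start of the episode above 0.02 m).
It also fails if it takes over 58 s, if anything falls off the work surface, if the arm or the gripper's body presses on something with over 40 N, if the wrist force passes 120 N, or if a joint passes its speed limit or range.

## Robot

A 6-joint arm with a two-finger parallel gripper is mounted at the origin on a cart in front of the work surface, level with it; the furniture and walls round the work are solid. World frame = base frame: x ahead of the robot, y to its left, z up, the work surface at z = 0. Lengths are in m, angles in rad, forces in N, time in s.
With the tool pointing down it reaches from about 0.3 to 0.875 m from the base axis. Payload 6.4 kg.
Tool frame: the origin (TCP) lies between the finger pads, 19 mm behind the fingertips; this is the grasp point; z points along the fingers, y is the line along which they close (so a half turn about z gives the same grasp; the last joint's range is limited). The gripper opens to 85 mm and grips with 20 to 120 N. Pads are 22 mm wide; open, the fingers measure 114 mm over their backs; the gripper's body (76 mm by 85 mm) begins 54 mm behind the grasp point. The pads swing forward as they close: fully open they stand 13 mm farther back than shut.
Start: joints at [-1.515, 0.181, 1.607, -0, 1.354, -0.206], TCP at [0.149, -0.555, 0.25] pointing down, gripper open.
Joint ranges: [-2.99, 2.99], [-0.89, 2.07], [0.3, 2.58], [-1.14, 4.28], [0, 2.63], [-3.12, 3.12]. Speed limits (rad/s): [2.57, 2.57, 3.01, 3.14, 3.14, 3.14].

## Interface

Orientations are given as a unit quaternion [w, x, y, z].
In Python, from bench import ctrl gives the robot as it stands. The module is installed in compiled form; this text tells all that it offers.
- The arm moves only by the tool move_arm, never from a script. Its argument "plan" is one flat list of numbers, 6 for each row, row after row: the shift along the world's x, y, z in units of 50 mm (1.0 is 50 mm), then the turn, a rotation vector about the world's x, y, z in rad. A call has 1 to 10 rows; each row is the pose to reach, as a shift and turn from the pose commanded when the call began; what a row does not reach only later rows make up. A row lasts 1/8 s, in which the tool goes at most 62.5 mm and 10.7 degrees, less where a joint would pass 70% of its speed; a pose out of reach is approached as far as the arm can. A call with a gripper value outside its range is refused whole. "grip" is the finger opening in mm, from 0 to 85.4, set as the call begins (left out, the last holds). The fingers move at their own pace and stop on an object; the grip force is fixed at half the most. Time passes only in rows, so rows that repeat a pose let the fingers close. It gives the time, the measured TCP pose, the force, the opening and the grip force at its end, in the units of the state.
- ctrl.get_obs(): the state, without advancing time (a new reading comes with each control period).
- ctrl.camera(name): name is "side" or "top" or "wrist"; returns a dict with "pixels" (400x640x3 uint8, red, green, blue), "fx", "fy", "cx", "cy" (pixels), "origin" and "attitude" of the camera in the world. Camera axes: x right, y down, z forward; pixel columns grow to the right and rows downward; lengths in m; the calibration is good to about 2 mm. A picture is of the moment at which its call begins. There is no depth.
- ctrl.hand_in(): hands the job in; it is judged then, once.
The state is a dict: "time_s": time; "q": joint angles; "dq": joint speeds; "joint_efforts": joint torques, N m; "eef_pos": TCP position; "eef_rot": TCP orientation; "wrist_force": force on the tool from outside, world axes, zero at the start; "torque": the same for the moment, N m; "opening": opening from 0.0 (shut) to 1.0 (fully open); "grasp_force": force on a finger pad.
Only numpy, scipy, OpenCV 4.12 (cv2) and the standard library are available. Lean on these libraries where they do the work, as an engineer would, in place of code of your own. Each camera call takes 0.05 s, during which the arm holds its last target. There are 200 camera calls.

## Working session

There is one attempt and no reset: what is moved stays moved. The work goes in short steps, Python scripts to look and compute and a tool call to move; the robot and the scene stay as the last step left them, time stands still between calls to the robot, and variables do not carry over. Pictures are saved under pics/ and viewed, at most 10 in all, crops included, and the job is handed in when it is done.

Besides the shell and the picture viewer there is one more tool, called after "Call:" as a command line: name --argument value ..., lists and objects as JSON in quotes. move_arm: Moves the arm, as the interface text tells. Its arguments: {"type":"object","properties":{"plan":{"type":"array"},"grip":{"type":"number"}},"required":["plan"]}

```bash
mkdir -p pics
cat > h.py <<'E'
import numpy as np, cv2
from bench import ctrl
from scipy.spatial.transform import Rotation as R
def Rm(a):
    a=np.array(a,float)
    return a if a.shape==(3,3) else R.from_quat(a[[1,2,3,0]]).as_matrix()
def snap(name,f):
    c=ctrl.camera(name); cv2.imwrite('pics/'+f,c['pixels'][:,:,::-1]); return c
def ray(c,u,v,z):
    d=Rm(c['attitude'])@np.array([(u-c['cx'])/c['fx'],(v-c['cy'])/c['fy'],1]); o=np.array(c['origin'])
    return o+d*(z-o[2])/d[2]
def proj(c,p):
    q=Rm(c['attitude']).T@(np.array(p)-np.array(c['origin'])); return c['fx']*q[0]/q[2]+c['cx'],c['fy']*q[1]/q[2]+c['cy']
E
python3 - <<'E'
from h import *
import pickle
for n in('top','side'):
    c=snap(n,n+'0.png'); pickle.dump(c,open(n+'.pkl','wb')); print({k:v for k,v in c.items() if k!='pixels'})
print(ctrl.get_obs())
E
```

```text
{'fx': 398.8635114036484, 'fy': 398.8635114036484, 'cx': 322.1816815586277, 'cy': 198.72537842577546, 'origin': array([ 0.40385601, -0.26271415,  1.06618225]), 'attitude': array([ 0.0288993 , -0.70452531,  0.70752327, -0.04711405])}
{'fx': 450.4753448009198, 'fy': 450.4753448009198, 'cx': 317.8088182725088, 'cy': 205.8643428295971, 'origin': array([0.46585115, 0.63456894, 0.80097206]), 'attitude': array([ 0.00200563, -0.0258736 ,  0.90042239, -0.43424192])}
{'time_s': 0.1, 'q': array([-1.51526929e+00,  1.81477878e-01,  1.60789783e+00, -3.37190651e-06,
        1.35378042e+00, -2.06294443e-01]), 'dq': array([-0.00020776, -0.00040289, -0.00204445, -0.00072777,  0.00048355,
       -0.00102973]), 'joint_efforts': array([ 2.33767678e-04, -4.45875406e+01, -3.52238739e+01, -3.27376620e-04,
        4.15143484e-03, -5.36239511e-06]), 'eef_pos': array([ 0.1488263 , -0.55493226,  0.24917287]), 'eef_rot': array([-7.79642949e-04,  9.91443069e-01,  1.30537466e-01,  5.72331417e-05]), 'wrist_force': array([-1.14744056,  0.11659381,  0.45478033]), 'torque': array([-0.07017143,  0.00629725,  0.02578104]), 'grasp_force': 0.0, 'opening': 0.9976479748665678}
```

View pics/top0.png

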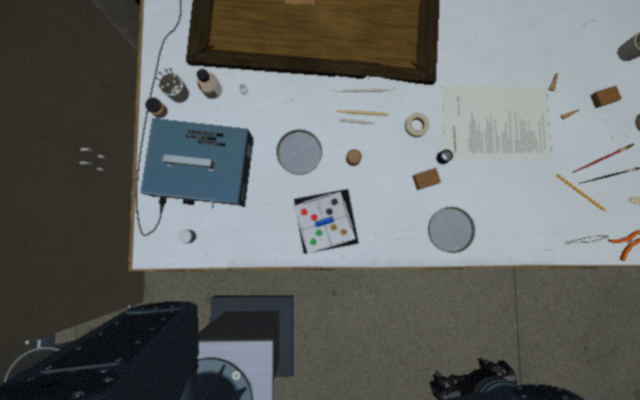

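View pics/side0.png

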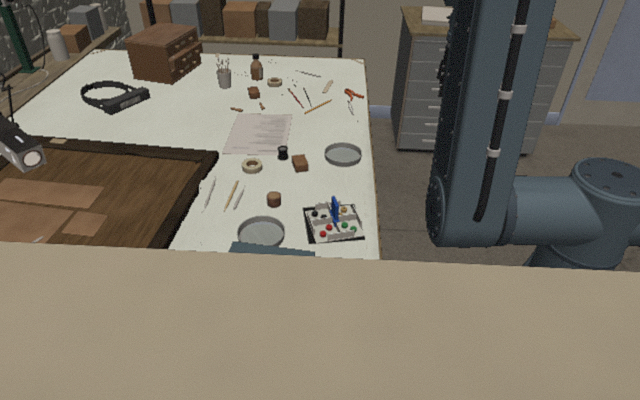

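The top view shows the organiser near (325,221), with dishes at (299,152) and (451,229), the weight at (354,157) and the jar, probably, at (186,237). Next: an enlarged crop and positions.

Run:
```python
from h import *
import pickle
c=pickle.load(open('top.pkl','rb'))
im=c['pixels'][180:260,275:375,::-1]
cv2.imwrite('pics/crop.png',cv2.resize(im,None,fx=7,fy=7,interpolation=cv2.INTER_CUBIC))
for n,u,v,z in [('dishA',299,152,.026),('dishB',451,229,.026),('org',325,221,.03),('weight',354,157,.032),('dark',445,156,.03),('jar?',186,236,.04),('block',427,179,.03),('edge',300,268,0)]:
    p=ray(c,u,v,z); print(n,p.round(3),np.hypot(*p[:2]).round(3))
```

```text
dishA [ 0.641 -0.229  0.026] 0.681
dishB [ 0.435 -0.628  0.026] 0.764
org [ 0.457 -0.297  0.03 ] 0.545
weight [ 0.626 -0.374  0.032] 0.73
dark [ 0.629 -0.618  0.03 ] 0.882
jar? [0.42  0.057 0.04 ] 0.424
block [ 0.567 -0.567  0.03 ] 0.802
edge [ 0.335 -0.231  0.   ] 0.407
```

View pics/crop.png

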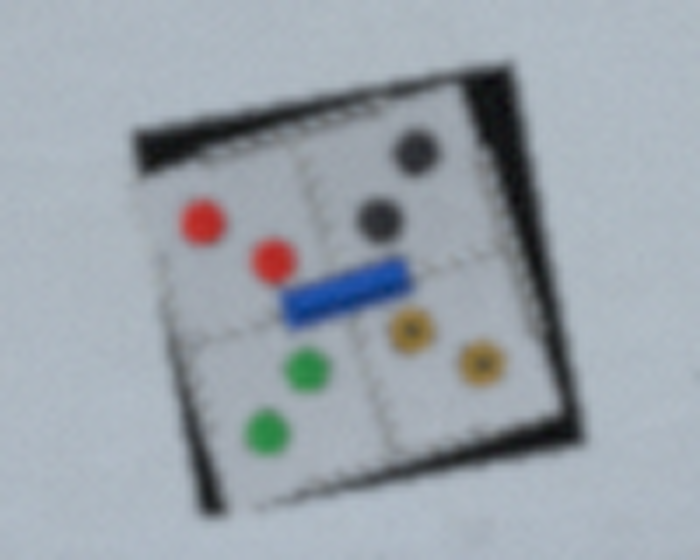

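Run:
```python
from h import *
import pickle
c=pickle.load(open('top.pkl','rb'))
P=lambda a,b,z: ray(c,a/7+275-.43,b/7+180-.43,z)
print('handle',P(346,292,.083).round(4))
a,b=P(287,310,.083),P(408,274,.083); print('y heading',np.degrees(np.arctan2(*(b-a)[1::-1])))
m=[P(*k,.004) for k in[(137,130),(513,65),(583,440),(208,515)]];print('mat',np.mean(m,0).round(4),[np.linalg.norm(m[i]-m[i-1]).round(3) for i in range(4)])
t=[P(*k,.03) for k in[(133,178),(468,82),(565,412),(228,507)]];print('org',np.mean(t,0).round(4),[np.linalg.norm(t[i]-t[i-1]).round(3) for i in range(4)],[np.degrees(np.arctan2(*(t[i]-t[j])[1::-1])) for i,j in((1,0),(2,3))])
for n,u0,u1,v0,v1,z in(('A',277,323,129.5,175.5,.026),):
  print(n,ray(c,(u0+u1)/2,(v0+v1)/2,z),ray(c,u1,152,z)-ray(c,u0,152,z))
s=pickle.load(open('side.pkl','rb'))
for n,u,v,z in(('A',261,231,.026),('B',343,153,.026),('weight',274,193,.032),('handle',335,197,.084)): print(n,ray(s,u,v,z).round(3))
```

```text
handle [ 0.454  -0.2925  0.083 ]
y heading -73.69868762301519
mat [ 0.4603 -0.3005  0.004 ] [np.float64(0.148), np.float64(0.146), np.float64(0.146), np.float64(0.145)]
org [ 0.4561 -0.2952  0.03  ] [np.float64(0.127), np.float64(0.13), np.float64(0.128), np.float64(0.129)] [np.float64(-74.08796395974427), np.float64(-74.71387075622911)]
A [ 0.63966484 -0.23168939  0.026     ] [ 2.37266349e-05 -1.21936099e-01  0.00000000e+00]
A [ 0.639 -0.224  0.026]
B [ 0.43  -0.619  0.026]
weight [ 0.625 -0.38   0.032]
handle [ 0.453 -0.306  0.084]
```

Call:
move_arm --plan '[1,0.8,0,0,0,0.16,2,1.6,-0.2,0,0,0.34,3,2.5,-0.5,0,0,0.52,4,3.4,-0.8,0,0,0.7,5,4.3,-1.1,0,0,0.88,5.8,5,-1.4,0,0,1.06,6.11,5.22,-1.7,0,0,1.24,6.11,5.22,-1.8,0,0,1.42,6.11,5.22,-1.8,0,0,1.588,6.11,5.22,-1.8,0,0,1.588]' --grip 85

```text
time_s: 1.35
eef_pos: [0.4542, -0.294, 0.1595]
eef_rot: [-0.001, 0.602, 0.798, 0.0]
wrist_force: [0.0, -0.6, -0.2]
opening: 0.995
grasp_force: 0.0
```

Run:
```python
from h import *
import pickle
c=snap('wrist','w1.png');pickle.dump(c,open('w1.pkl','wb'));o=ctrl.get_obs();print(o['eef_pos'],o['eef_rot'],o['q'],o['time_s'],c['origin'])
```

```text
[ 0.45419764 -0.29425058  0.15971055] [-2.88762145e-04  6.03284094e-01  7.97526312e-01  2.85378355e-05] [-7.94272298e-01  2.06573645e-01  1.77165453e+00 -3.04161113e-05
  1.16394414e+00 -1.06983136e+00] 1.4 [ 0.43102827 -0.21189969  0.28428422]
```

View pics/w1.png

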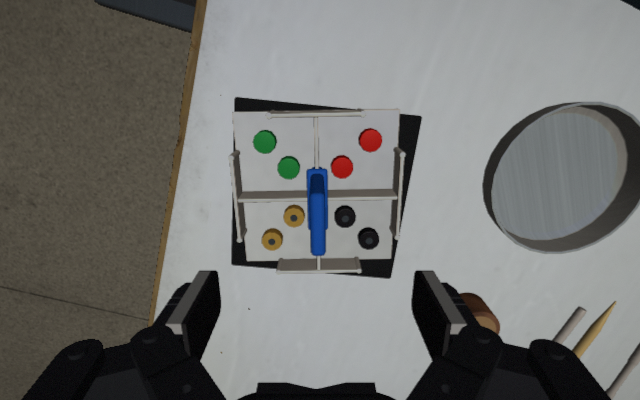

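Run:
```python
from h import *
import pickle
c=pickle.load(open('w1.pkl','rb'))
im=c['pixels'][:,:,::-1].copy()
def T(p,x=.4545,y=-.294,yaw=-164):
    return R.from_euler('z',yaw,degrees=True).apply(p)+[x,y,.004]
for p in [(5,22,80),(-5,22,80),(5,-22,80),(-5,-22,80),(66,66,4),(-66,66,4),(-66,-66,4),(66,-66,4)]:
    q=proj(c,T(np.array(p)/1e3)); print(p,np.round(q,1)); cv2.circle(im,tuple(int(round(k)) for k in q),1,(255,0,255),-1)
cv2.imwrite('pics/w1c.png',cv2.resize(im[80:300,200:440],None,fx=2.7,fy=2.7,interpolation=cv2.INTER_CUBIC))
for u,v in((485,180),(640,130),(590,101),(540,252)): print(ray(c,u,v,.026).round(3))
```

```text
(5, 22, 80) [308.2 256.2]
(-5, 22, 80) [323.4 256.2]
(5, -22, 80) [307.6 192.3]
(-5, -22, 80) [323.8 192.3]
(66, 66, 4) [243.3 259.5]
(-66, 66, 4) [388.4 259.3]
(-66, -66, 4) [400.  109.2]
(66, -66, 4) [231.3 109.5]
[ 0.578 -0.244  0.026]
[ 0.673 -0.177  0.026]
[ 0.626 -0.169  0.026]
[ 0.65  -0.289  0.026]
```

View pics/w1c.png

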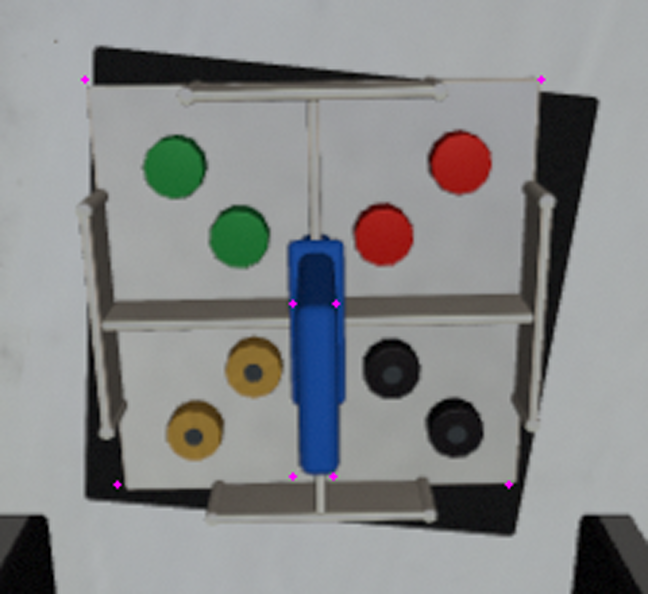

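Call:
move_arm --plan '[0.02,0,-0.8,0,0,0,0.02,0,-1.5,0,0,0,0.02,0,-1.87,0,0,0,0.02,0,-1.87,0,0,0,0.02,0,-1.87,0,0,0]'

```text
time_s: 2.02
eef_pos: [0.4561, -0.2952, 0.0678]
eef_rot: [0.001, 0.602, 0.798, -0.0]
wrist_force: [0.0, -0.1, 0.8]
opening: 0.993
grasp_force: 0.0
```

Call:
move_arm --plan '[0,0,0,0,0,0,0,0,0,0,0,0,0,0,0,0,0,0,0,0,0,0,0,0,0,0,0,0,0,0,0,0,0,0,0,0,0,0,0,0,0,0,0,0,0,0,0,0]' --grip 0

```text
time_s: 3.02
eef_pos: [0.4555, -0.2945, 0.0667]
eef_rot: [0.0, 0.602, 0.799, -0.0]
wrist_force: [-0.6, 1.7, 5.0]
opening: 0.107
grasp_force: 60.5
```

Call:
move_arm --plan '[0,0,0.1,0,0,0,0,0,0.35,0,0,0,0,0,0.75,0,0,0,0,0,1.2,0,0,0,0,0,1.65,0,0,0,0,0,2.1,0,0,0,0,0,2.5,0,0,0,0,0,2.8,0,0,0,0,0,3,0,0,0,0,0,3,0,0,0]'

```text
time_s: 4.28
eef_pos: [0.4556, -0.2946, 0.2171]
eef_rot: [0.001, 0.602, 0.799, -0.0]
wrist_force: [0.2, -0.9, -3.3]
opening: 0.11
grasp_force: 59.4
```

Run:
```python
from h import *
c=snap('wrist','w2.png')
s=ctrl.camera('top')['pixels'][170:280,260:400]; w=c['pixels']
cv2.imwrite('pics/w2c.png',np.hstack([cv2.resize(s,(509,400)),w[:,200:490]])[:,:,::-1])
o=ctrl.get_obs();print(o['eef_pos'],o['wrist_force'],o['q'])
d=np.radians(160);D=np.array([np.cos(d),np.sin(d),0]);L=np.array([.64,-.229,0])-.025*D+[0,0,.048]
for t in(0,15,25,30,35,40,43):
  a=np.radians(t);up=np.array([0,0,np.cos(a)])+np.sin(a)*D;dg=np.cos(a)*D-[0,0,np.sin(a)]
  T=L-.0933*dg+.058*up
  print(t,T.round(4))
```

```text
[ 0.45503278 -0.29411539  0.21581309] [-0.21075503  0.27419901 -3.73968569] [-7.92965080e-01  1.41270007e-01  1.72416163e+00 -3.17163597e-05
  1.27732035e+00 -1.07193286e+00]
0 [ 0.7512 -0.2695  0.106 ]
15 [ 0.7341 -0.2632  0.1282]
25 [ 0.7199 -0.2581  0.14  ]
30 [ 0.7122 -0.2553  0.1449]
35 [ 0.704  -0.2523  0.149 ]
40 [ 0.6956 -0.2492  0.1524]
43 [ 0.6904 -0.2474  0.154 ]
```

View pics/w2c.png

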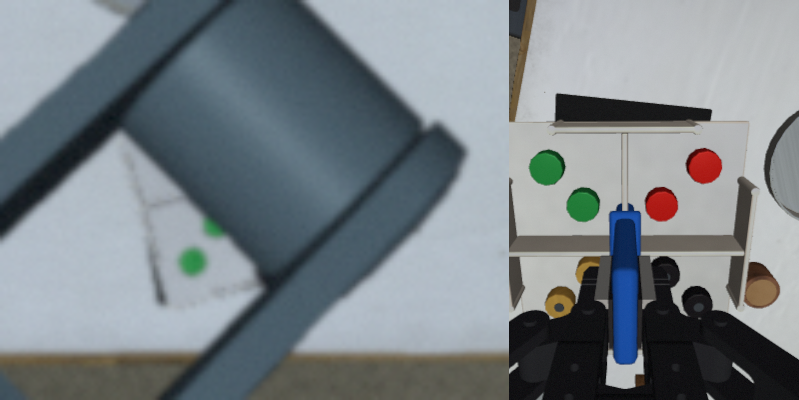

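Call:
move_arm --plan '[0.1,0,0,0,0,-0.03,0.3,0,0,0,0,-0.09,0.6,0.1,0,0,0,-0.17,0.95,0.1,0,0,0,-0.26,1.3,0.15,0,0,0,-0.35,1.7,0.2,0,0,0,-0.44,2.1,0.2,0,0,0,-0.53,2.5,0.25,0,0,0,-0.62,2.9,0.3,0,0,0,-0.71,3.3,0.35,0,0,0,-0.8]'

```text
time_s: 5.62
eef_pos: [0.621, -0.2765, 0.2152]
eef_rot: [-0.001, 0.866, 0.499, -0.0]
wrist_force: [0.5, -0.3, -3.6]
opening: 0.112
grasp_force: 59.4
```

Call:
move_arm --plan '[0.4,0.05,0,0,0,-0.1,0.8,0.1,0,0,0,-0.2,1.2,0.15,0,0,0,-0.3,1.55,0.2,0,0,0,-0.4,1.85,0.25,0,0,0,-0.48,2.1,0.28,0,0,0,-0.55,2.25,0.28,0,0,0,-0.6,2.28,0.28,0,0,0,-0.614,2.28,0.28,0,0,0,-0.614,2.28,0.28,0,0,0,-0.614]'

```text
time_s: 6.88
eef_pos: [0.734, -0.263, 0.2162]
eef_rot: [-0.0, 0.976, 0.216, -0.0]
wrist_force: [0.3, 0.6, -3.3]
opening: 0.108
grasp_force: 59.4
```

Run:
```python
from h import *
import pickle
c=snap('wrist','w3.png');pickle.dump(c,open('w3.pkl','wb'));o=ctrl.get_obs();print(o['eef_pos'],o['eef_rot'],o['q'],o['wrist_force'])
s=ctrl.camera('side')['pixels'][130:300,150:420]
cv2.imwrite('pics/w3c.png',np.vstack([cv2.resize(c['pixels'],(480,300)),cv2.resize(s,(480,300))])[:,:,::-1])
```

```text
[ 0.73405933 -0.26300177  0.21641017] [-9.52226874e-05  9.76349379e-01  2.16198673e-01 -1.17798851e-04] [-4.95686055e-01  6.61530623e-01  1.02143493e+00 -1.03000950e-05
  1.45892987e+00  6.39272673e-01] [ 0.08065619  0.77462488 -3.65768491]
```

View pics/w3c.png

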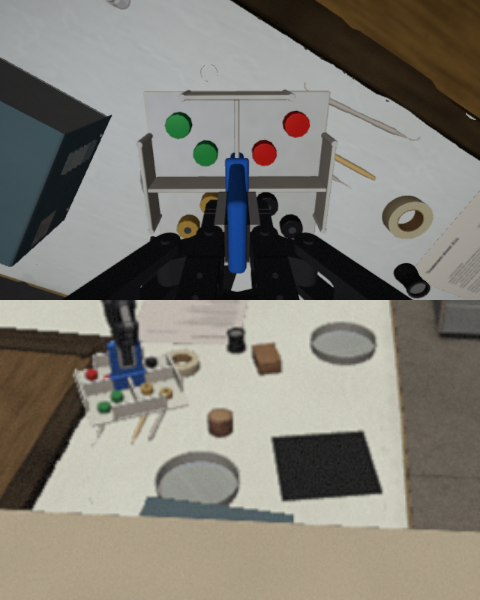

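Call:
move_arm --plan '[0,0,-0.1,0,0,0,0,0,-0.35,-0.01,-0.027,0,0,0,-0.65,-0.02,-0.055,0,0,0,-0.95,-0.035,-0.096,0,0,0,-1.2,-0.05,-0.137,0,0,0,-1.42,-0.065,-0.179,0,0,0,-1.6,-0.08,-0.22,0,0,0,-1.72,-0.0895,-0.246,0,0,0,-1.76,-0.0895,-0.246,0,0,0,-1.76,-0.0895,-0.246,0]'

```text
time_s: 8.22
eef_pos: [0.7343, -0.2629, 0.1285]
eef_rot: [0.07, 0.968, 0.214, 0.11]
wrist_force: [-0.1, 0.1, -3.4]
opening: 0.11
grasp_force: 59.4
```

Call:
move_arm --plan '[-0.07,0.025,0.065,-0.015,-0.041,0,-0.14,0.05,0.13,-0.03,-0.082,0,-0.21,0.075,0.185,-0.045,-0.123,0,-0.28,0.1,0.24,-0.06,-0.164,0,-0.36,0.13,0.285,-0.075,-0.205,0,-0.44,0.16,0.33,-0.0895,-0.246,0,-0.52,0.19,0.375,-0.104,-0.287,0,-0.6,0.22,0.42,-0.119,-0.328,0,-0.685,0.25,0.45,-0.134,-0.369,0,-0.77,0.28,0.48,-0.149,-0.41,0]'

```text
time_s: 9.48
eef_pos: [0.6963, -0.2491, 0.1536]
eef_rot: [0.184, 0.917, 0.203, 0.289]
wrist_force: [0.3, 1.3, -3.4]
opening: 0.107
grasp_force: 59.6
```

Call:
move_arm --plan '[0,0,0,0,0,0,0,0,0,0,0,0,0,0,0,0,0,0,0,0,0,0,0,0,0,0,0,0,0,0,0,0,0,0,0,0]'

```text
time_s: 10.22
eef_pos: [0.6958, -0.2489, 0.1524]
eef_rot: [0.184, 0.918, 0.203, 0.288]
wrist_force: [-0.6, 0.2, -3.2]
opening: 0.109
grasp_force: 59.5
```

Run:
```python
from h import *
c=ctrl.camera('wrist');o=ctrl.get_obs();print(o['eef_pos'],o['eef_rot'],o['wrist_force'],o['time_s'])
s=ctrl.camera('side')['pixels'][150:290,190:330]
cv2.imwrite('pics/w4c.png',np.hstack([cv2.resize(c['pixels'],(400,250)),cv2.resize(s,(400,250))])[:,:,::-1]) if 0 else cv2.imwrite('pics/w4c.png',np.hstack([cv2.resize(c['pixels'],(480,300)),cv2.resize(s,(300,300),interpolation=cv2.INTER_CUBIC)])[:,:,::-1])
```

```text
[ 0.69585753 -0.24893156  0.15247566] [0.18354968 0.91749868 0.20316121 0.2884982 ] [-0.14332873 -0.00648417 -3.59476935] 10.275
```

View pics/w4c.png

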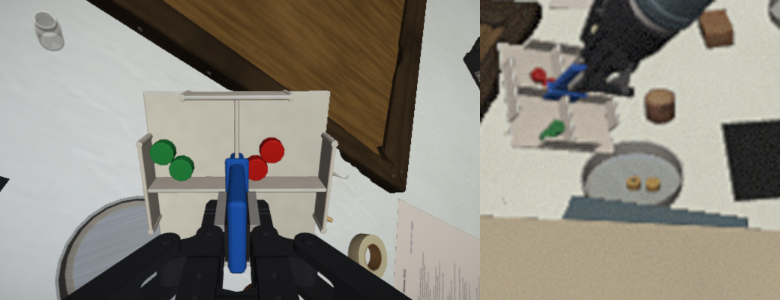

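Call:
move_arm --plan '[0,0,0.1,0.01,0.027,0,0,0,0.3,0.03,0.082,0,0,0,0.5,0.06,0.164,0,0,0,0.7,0.09,0.247,0,0,0,0.9,0.12,0.33,0,0,0,1.05,0.15,0.412,0,0,0,1.15,0.18,0.495,0,0,0,1.25,0.21,0.578,0,0,0,1.3,0.23,0.633,0,0,0,1.3,0.2385,0.656,0]'

```text
time_s: 11.58
eef_pos: [0.6966, -0.2492, 0.2175]
eef_rot: [0.0, 0.976, 0.216, 0.0]
wrist_force: [0.7, -0.0, -3.8]
opening: 0.108
grasp_force: 59.4
```

Call:
move_arm --plan '[-0.1,0,0,0,0,0.03,-0.3,0,0,0,0,0.1,-0.6,-0.1,0,0,0,0.2,-0.95,-0.2,0,0,0,0.3,-1.3,-0.3,0,0,0,0.4,-1.65,-0.35,0,0,0,0.5,-2,-0.4,0,0,0,0.6,-2.35,-0.5,0,0,0,0.7,-2.7,-0.6,0,0,0,0.8,-3.05,-0.65,0,0,0,0.9]'

```text
time_s: 12.82
eef_pos: [0.5421, -0.2813, 0.2174]
eef_rot: [0.0, 0.784, 0.621, 0.0]
wrist_force: [0.0, 1.2, -2.2]
opening: 0.107
grasp_force: 59.5
```

Call:
move_arm --plan '[-0.35,-0.08,0,0,0,0.1,-0.7,-0.16,0,0,0,0.2,-1,-0.22,0,0,0,0.3,-1.3,-0.28,0,0,0,0.39,-1.5,-0.33,0,0,0,0.46,-1.63,-0.36,0,0,0,0.5,-1.67,-0.36,0,0,0,0.514,-1.67,-0.36,0,0,0,0.514,-1.67,-0.36,0,0,0,0.514]'

```text
time_s: 13.95
eef_pos: [0.46, -0.2993, 0.2175]
eef_rot: [0.0, 0.602, 0.799, 0.0]
wrist_force: [-0.2, 0.7, -3.4]
opening: 0.107
grasp_force: 59.5
```

Run:
```python
from h import *
c=ctrl.camera('wrist');o=ctrl.get_obs();print(o['eef_pos'],o['eef_rot'],o['wrist_force'],o['time_s'])
cv2.imwrite('pics/w5c.png',c['pixels'][:,:,::-1])
```

```text
[ 0.46001518 -0.29930719  0.21751438] [1.58987535e-04 6.01906282e-01 7.98566718e-01 1.44199693e-05] [ 0.72097016 -0.5659775  -2.91159308] 14.0
```

View pics/w5c.png

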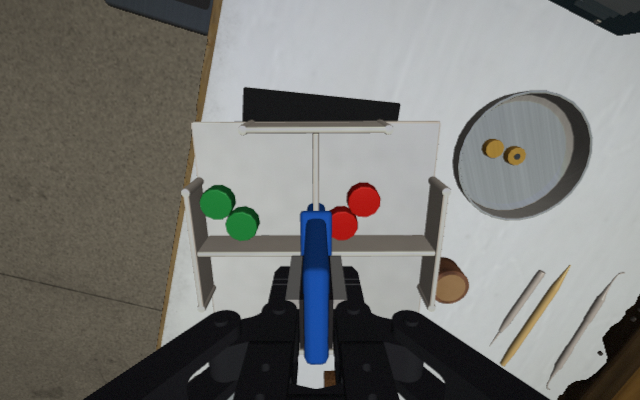

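Call:
move_arm --plan '[0,0,-0.15,0,0,0,0,0,-0.5,0,0,0,0,0,-0.95,0,0,0,0,0,-1.4,0,0,0,0,0,-1.8,0,0,0,0,0,-2.15,0,0,0,0,0,-2.45,0,0,0,0,0,-2.65,0,0,0,0,0,-2.8,0,0,0,0,0,-2.88,0,0,0]'

```text
time_s: 15.25
eef_pos: [0.4599, -0.2995, 0.0733]
eef_rot: [0.0, 0.602, 0.799, -0.0]
wrist_force: [0.2, 0.6, -2.9]
opening: 0.106
grasp_force: 59.5
```

Call:
move_arm --plan '[0,0,-0.04,0,0,0,0,0,-0.07,0,0,0,0,0,-0.1,0,0,0,0,0,-0.12,0,0,0,0,0,-0.13,0,0,0,0,0,-0.14,0,0,0,0,0,-0.14,0,0,0,0,0,-0.14,0,0,0,0,0,-0.14,0,0,0]'

```text
time_s: 16.38
eef_pos: [0.4599, -0.2994, 0.0667]
eef_rot: [0.0, 0.602, 0.799, -0.0]
wrist_force: [-3.1, 1.9, 2.8]
opening: 0.11
grasp_force: 60.1
```

Call:
move_arm --plan '[0,0,0,0,0,0,0,0,0,0,0,0,0,0,0,0,0,0,0,0,0,0,0,0,0,0,0,0,0,0,0,0,0,0,0,0,0,0,0,0,0,0,0,0,0,0,0,0]' --grip 60

```text
time_s: 17.38
eef_pos: [0.4598, -0.2994, 0.0665]
eef_rot: [0.0, 0.602, 0.799, 0.0]
wrist_force: [0.4, -0.3, 0.2]
opening: 0.7
grasp_force: 0.0
```

Call:
move_arm --plan '[0,0,0.2,0,0,0,0,0,0.6,0,0,0,0,0,1.1,0,0,0,0,0,1.6,0,0,0,0,0,2,0,0,0,0,0,2.3,0,0,0,0,0,2.4,0,0,0,0,0,2.4,0,0,0,0,0,2.4,0,0,0]'

```text
time_s: 18.5
eef_pos: [0.4594, -0.299, 0.1855]
eef_rot: [-0.001, 0.602, 0.799, 0.0]
wrist_force: [-0.4, 0.0, -0.2]
opening: 0.704
grasp_force: 0.0
```

Run:
```python
from h import *
c=ctrl.camera('wrist')
cv2.imwrite('pics/w6c.png',c['pixels'][:,:,::-1])
```

```text
(no output)
```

View pics/w6c.png

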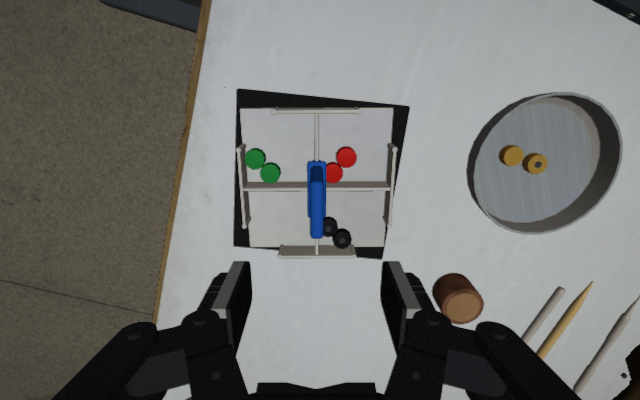

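The organiser stands centred on its mat. All six other pieces are in their compartments, and both spacers lie in the dish at about (512,155) and (536,163).

```bash
python3 -c "
from bench import ctrl
print(ctrl.hand_in())"
```

```text
the job is handed in; nothing more can be done
None
```

I handed the job in at about 18.5 s; no verdict was shown, but the last picture has both brass spacers in the dish, the other six pieces in their compartments, and the organiser released in the middle of its mat.

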